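# Set the handpiece speed dial to five and start it

## Task

With a fingertip and without gripping it, push the pointer of the speed dial on the grey control box round clockwise, click by click, to setting 5 (the yellow mark, five clicks up from the white off dot). Then press the green start button in and let it come back, leaving the dial at 5. Be gentle, and leave the box and the jar, tin, graver and saw standing or lying where they are.

Things in the scene. Friction and masses are not known exactly. Their poses are not given: they have to be found in the camera images.
- unit: The control box: grey, 160 mm (its x) by 220 mm (its y), white flat panel on top 70 mm above the bench, standing on rubber feet, 2.4 kg and loose on the bench. Origin under its centre at bench level; z up, its x points away from the robot at yaw 0.
- dial_axis (a point): The point where the speed dial's upright turning axis meets the panel (panel height); in the box frame at x 0, y +45 mm, z 70 mm. Around it are eight marks at 53 mm radius, one per setting 0 to 7, 30 degrees apart: 0 is a white round dot, 1 to 7 are strokes that get longer, black except 5, which is broad and yellow. Seen from above, the direction of mark n from the axis is (105 - 30 n) degrees counter-clockwise from the box's x axis.
- dial (a joint): Turn of the speed dial in rad, growing clockwise seen from above: 0 at setting 0, 0.5236 (30 degrees) per click, so setting 5 is 2.618; end stops at settings 0 and 7. A spring detent pulls the dial into the nearest setting: it takes about 0.12 N m (3 N at 40 mm radius) to push it up to half way, past which it jumps into the next by itself. It starts in one of settings 0 to 3 (very rarely balanced between two).
- pointer: The dial's black pointer bar with a white line on top, which points at the present setting; origin on the dial axis 1 mm above the panel, its own x runs along the bar towards the pointing end, z up. The bar is 12 mm wide, reaches 48 mm from the axis on the pointing side and 16 mm behind, with its underside 7 mm and its top 33 mm above the panel; round hub of 13 mm radius about the axis.
- pointer_tip (a point): Middle of the upper edge of the pointing end of the pointer bar, 48 mm from the axis, 33 mm above the panel.
- start_top (a point): Centre of the top face of the green round start button (28 mm across) near the right end of the panel, in a black housing; it is pressed straight down.
- start (a joint): How far the start button is pressed, in m: 0 up, 0.006 fully in. A spring brings it back; fully in takes 5 N. It counts as pressed beyond 0.004.
- jar: Bystander: amber jar with black cap, 52 mm across, 70 mm tall, origin under its centre.
- tin: Bystander: flat round dark steel tin, 66 mm across, 22 mm tall, origin under its centre.
- graver: Bystander: hand tool like a screwdriver, 160 mm long, lying along its own x, handle to -x; origin under its middle.
- saw: Bystander: jeweller's saw lying flat, 280 by 90 mm, wooden handle to its -x; its origin is at the handle end of the blade line, at bench level.

How it is judged:
On the way, in this order (a step that is already met when the one before it is completed fails the run):
1. the dial clicked round to setting 5 (value of joint dial between 2.47 and 2.77 rad), for 0.3 s.
2. the start button pressed in with the dial at 5 (all of step 1 and value of joint start above 0.004 m), for 0.05 s.
At the end, for the whole second after the job is handed in: The dial rests in the detent of setting 5 (within 0.15 rad), the start button has come back up (less than 1.5 mm in), and the box and the four bystanders are within 15 mm of where they stood (all of step 1 and value of joint start below 0.0015 m and distance of each of unit, jar, tin, graver, saw from where it was at the start of the episode below 0.015 m and linear speed of unit below 0.02 m/s); the robot touches nothing.
It fails at once if the start button pressed while the dial is not at setting 5 (value of joint start above 0.004 m and (value of joint dial below 2.4 rad or value of joint dial above 2.84 rad)).
It fails at once if the pointer gripped or forced (fingers press on it with more than 18 N) (contact force between the fingers and pointer above 18 N).
It fails at once if the box lifted, tipped or shoved (distance of unit from where it was at the start of the episode above 0.015 m or angle between unit's own z axis and vertical above 0.08 rad).
It fails at once if a bystander lifted, knocked over or moved (distance of any of jar, tin, graver, saw from where it was at the start of the episode above 0.015 m or angle between jar's own z axis and vertical above 0.3 rad).
It also fails if it takes over 64 s, if anything falls off the work surface, if the arm or the gripper's body presses on something with over 40 N, if the wrist force passes 120 N, or if a joint passes its speed limit or range.

## Robot

A 6-joint arm with a two-finger parallel gripper is mounted at the origin on the work surface. World frame = base frame: x ahead of the robot, y to its left, z up, the work surface at z = 0. Lengths are in m, angles in rad, forces in N, time in s.
With the tool pointing down it reaches from about 0.35 to 0.85 m from the base axis. Payload 8.1 kg.
Tool frame: the origin (TCP) lies between the finger pads; the fingertips stand tips_ahead ahead of it and the grasp point (between the pads) lies 8 mm behind it (tips_ahead is the distance from the TCP to the fingertips, in m); z points along the fingers, x is the direction in which the jaws open and shut, and the axes are right-handed (so a half turn about z gives the same grasp; the last joint's range is limited). The gripper opens to 93 mm and grips with 3 to 60 N. Pads are 15 mm wide; open, the fingers measure 128 mm over their backs; the gripper's body (75 mm by 188 mm) begins 65 mm behind the grasp point.
Start: joints at [-1.231, 0.13, 1.488, -0, 1.523, -0.085], TCP at [0.247, -0.547, 0.23] pointing down, gripper open.
Joint ranges: [-2.96, 2.96], [-0.89, 2.26], [0.02, 2.5], [-1.34, 4.48], [0, 2.73], [-2.66, 2.66]. Speed limits (rad/s): [2.39, 2.39, 2.79, 3.14, 3.14, 3.14].

## Interface

Orientations are given as a rotation vector (axis times angle).
In Python, from plant import * gives the robot as it stands.
- The arm moves only by the tool play_rows, never from a script. Its argument "increments" is a list that holds one entry, the list of rows, each a list of 4 numbers: the shift along the tool's x, y, z in cm, then the turn about the tool's z in rad. A call has 1 to 5 rows; each row is the pose to reach, as a shift and turn from the pose measured when the call began, along the tool's axes at that moment; what a row does not reach only later rows make up. A row lasts 1/10 s, in which the tool goes at most 50 mm and 8.59 degrees, less where a joint would pass 70% of its speed; a pose out of reach is approached as far as the arm can. A call with a gripper value outside its range is refused whole. "jaw" is the finger opening in cm, from 0 to 9.3, set as the call begins (left out, the last holds). The fingers move at their own pace and stop on an object; "squeeze" is the grip in N (left out, the last holds). Time passes only in rows, so rows that repeat a pose let the fingers close. It gives the time, the measured TCP pose, the force and the opening at its end, in the units of the state.
- read_state(): the state, without advancing time (a new reading comes with each control period).
- read_camera(name): name is "scene" or "top"; returns (picture, depth): 420x560x3 uint8, blue, green, red; 420x560 float32, m along the optical axis (not along the pixel's ray), 0 where there is no reading.
- camera_params(name): a dict with "K" (3x3 intrinsics, pixels), "eye" and "orientation" of the camera in the world. Camera axes: x right, y up, looking along -z (the intrinsics and any distortion apply to the point x, -y, -z); pixel columns grow to the right and rows downward; lengths in m; the calibration is good to about 2 mm. A picture is of the moment at which its call begins. camera_params takes no time and is no camera call.
- close_job(): hands the job in, once; it reports no verdict.
The state is a dict: "t": time; "q": joint angles; "dq": joint speeds; "joint_torque": joint torques, N m; "tool_pos": TCP position; "orientation": TCP orientation; "force": force on the tool from outside, world axes, zero at the start; "wrist_torque": the same for the moment, N m; "opening": finger opening in m.
Only numpy, scipy, OpenCV 4.12 (cv2) and the standard library are available. Lean on these libraries where they do the work, as an engineer would, in place of code of your own. Each camera call takes 0.05 s, during which the arm holds its last target.

## Working session

There is one attempt and no reset: what is moved stays moved. The work goes in short steps, Python scripts to look and compute and a tool call to move; the robot and the scene stay as the last step left them, time stands still between calls to the robot, and variables do not carry over. Pictures are saved under pics/ and viewed, and the job is handed in when it is done.

Besides the shell and the picture viewer there is one more tool, called after ">>>" by a JSON object that holds its "api" and its "payload". play_rows: Moves the arm, as the interface text tells. Its arguments: {"type":"object","properties":{"increments":{"type":"array"},"jaw":{"type":"number"},"squeeze":{"type":"number"}},"required":["increments"]}

```bash
ls; mkdir -p pics; python3 - <<'E'
from plant import *
import cv2
s=read_state();print(s)
for n in("scene","top"):
    p,d=read_camera(n);cv2.imwrite(f"pics/{n}0.png",p);import numpy as np;np.save(f"pics/{n}0d.npy",d)
    print(camera_params(n))
E
```

```text
pics
{'t': 0.0, 'q': array([-1.23139787e+00,  1.31142882e-01,  1.48927284e+00, -7.90731261e-06,
        1.52300739e+00, -8.54193477e-02]), 'dq': array([ 7.55254358e-04, -9.29664816e-05,  1.56665354e-04,  1.21026353e-03,
        1.24778677e-04, -5.41793030e-04]), 'joint_torque': array([ 6.58323188e-05, -5.59848797e+01, -4.91749871e+01,  7.67670991e-02,
        3.59538943e-02, -1.57915438e-04]), 'tool_pos': array([ 0.24711599, -0.54614389,  0.2286019 ]), 'orientation': array([-2.63889418e+00,  1.70259806e+00,  2.28102561e-03]), 'force': array([ 0.75846424, -0.40940121, -0.19099833]), 'wrist_torque': array([ 0.05048459,  0.01188957, -0.03689341]), 'opening': 0.09330039511085111}
{'K': array([[382.61659177,   0.        , 275.81348649],
       [  0.        , 382.61659177, 215.24292842],
       [  0.        ,   0.        ,   1.        ]]), 'eye': array([ 1.19736698, -0.01117565,  0.73201634]), 'orientation': array([0.62498294, 0.49062819, 1.30563505])}
{'K': array([[414.75694125,   0.        , 280.25671499],
       [  0.        , 414.75694125, 209.02391361],
       [  0.        ,   0.        ,   1.        ]]), 'eye': array([0.45817623, 0.12538468, 0.97463861]), 'orientation': array([ 0.11911937, -0.15013604, -1.5704556 ])}
```

View pics/top0.png

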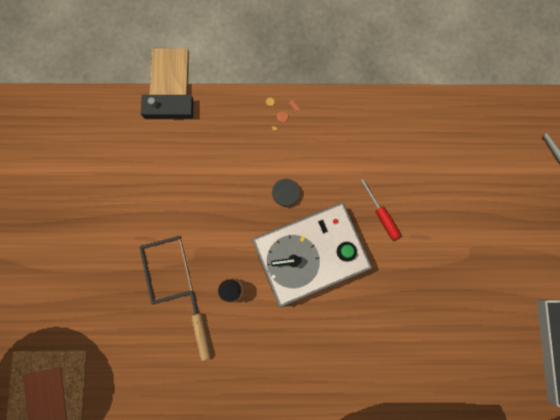

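View pics/scene0.png

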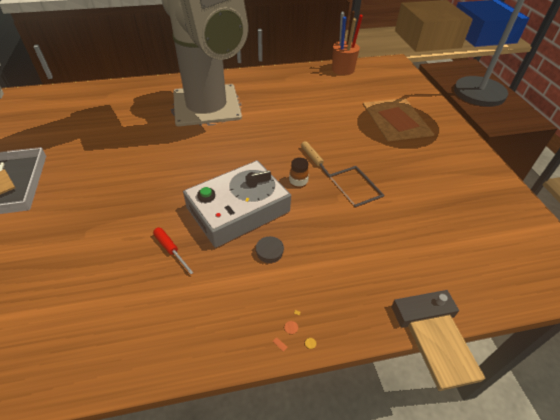

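The top view shows the box around (312,255), with the dial axis near (295,261), the pointer pointing left to about (272,263), the green button at (347,251), the yellow mark at (302,238) and the white dot near (274,277). The jar is at (230,290) and the tin at (286,193).

```bash
cat > h.py <<'E'
import numpy as np,cv2
from plant import *
from scipy.spatial.transform import Rotation as R
def ray(c,u,v):
    P=camera_params(c);K=P["K"]
    d=np.array([(u-K[0,2])/K[0,0],-(v-K[1,2])/K[1,1],-1.])
    return P["eye"],R.from_rotvec(P["orientation"]).as_matrix()@d
def onz(c,u,v,z):
    e,d=ray(c,u,v);return e+d*(z-e[2])/d[2]
def proj(c,p):
    P=camera_params(c);K=P["K"];q=R.from_rotvec(P["orientation"]).as_matrix().T@(np.array(p)-P["eye"])
    return np.array([K[0,2]+K[0,0]*q[0]/-q[2],K[1,2]+K[1,1]*q[1]/q[2]])
def cen(m):
    n,l,s,c=cv2.connectedComponentsWithStats(m.astype(np.uint8));return [(s[i,4],c[i].round(1).tolist()) for i in range(1,n) if s[i,4]>2]
E
python3 - <<'E'
from h import *
p=cv2.imread("pics/top0.png");d=np.load("pics/top0d.npy")
hsv=cv2.cvtColor(p,cv2.COLOR_BGR2HSV)
roi=np.zeros(p.shape[:2],bool);roi[200:310,250:375]=1
H,S,V=[hsv[...,i].astype(int) for i in range(3)]
print("green",cen(roi&(H>45)&(H<85)&(S>120)&(V>60)))
print("yellow",cen(roi&(H>18)&(H<35)&(S>120)&(V>120)))
print("white",cen(roi&(S<40)&(V>180)))
print("dgrey",cen(roi&(S<60)&(V>90)&(V<170)))
c=cv2.resize(p[195:315,245:380],None,fx=5,fy=5,interpolation=cv2.INTER_CUBIC);cv2.imwrite("pics/crop0.png",c)
q=cv2.imread("pics/scene0.png");cv2.imwrite("pics/crops0.png",cv2.resize(q[155:245,175:305],None,fx=6,fy=6,interpolation=cv2.INTER_CUBIC))
# panel mask by depth height
P=camera_params("top");vv,uu=np.mgrid[:420,:560]
K=P["K"];pt=np.stack([(uu-K[0,2])/K[0,0]*d,-(vv-K[1,2])/K[1,1]*d,-d],-1)@R.from_rotvec(P["orientation"]).as_matrix().T+P["eye"]
z=pt[...,2];m=roi&(z>0.055)&(d>0)
X=pt[m];print(len(X),np.median(X[:,2]))
r=cv2.minAreaRect(X[:,:2].astype(np.float32));print("rect",r)
t=roi&(z>0.09)&(d>0);X=pt[t];print(len(X),X.mean(0),X[:,2].max(),cv2.minAreaRect(X[:,:2].astype(np.float32)))
E
```

```text
green [(np.int32(149), [347.0, 250.7])]
yellow [(np.int32(15), [301.7, 238.2])]
white [(np.int32(3518), [317.5, 251.6]), (np.int32(3), [288.0, 261.0]), (np.int32(7), [279.0, 262.0])]
dgrey [(np.int32(4), [373.8, 200.8]), (np.int32(2545), [297.6, 260.2]), (np.int32(32), [322.5, 226.0]), (np.int32(57), [348.3, 251.7]), (np.int32(5), [336.0, 251.0]), (np.int32(5), [292.4, 259.6]), (np.int32(7), [278.0, 261.0]), (np.int32(12), [286.2, 260.9]), (np.int32(5), [272.8, 263.0]), (np.int32(5), [280.0, 263.0])]
7326 0.07045162703374336
rect ((0.5165500640869141, 0.038388773798942566), (0.16003410518169403, 0.22040504217147827), 22.10391616821289)
334 [0.5050585  0.05080098 0.09956101] 0.10705863404504679 ((0.50748211145401, 0.039321593940258026), (0.02613038197159767, 0.17907895147800446), 9.237520217895508)
```

View pics/crop0.png

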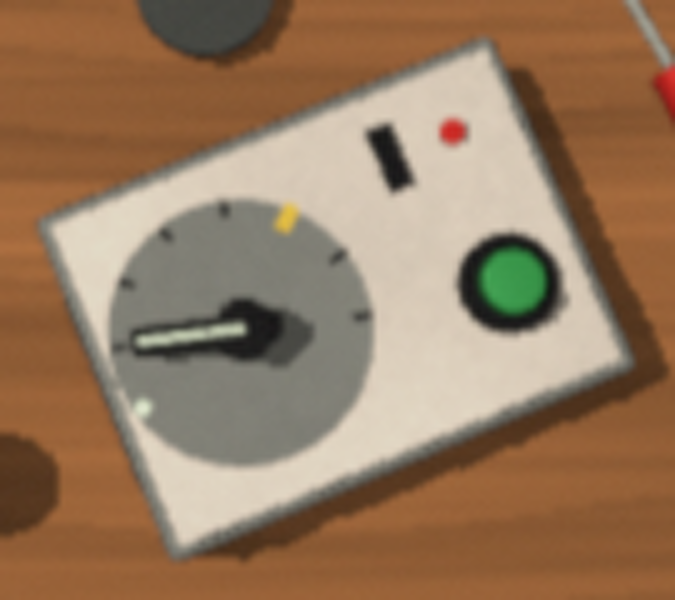

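View pics/crops0.png

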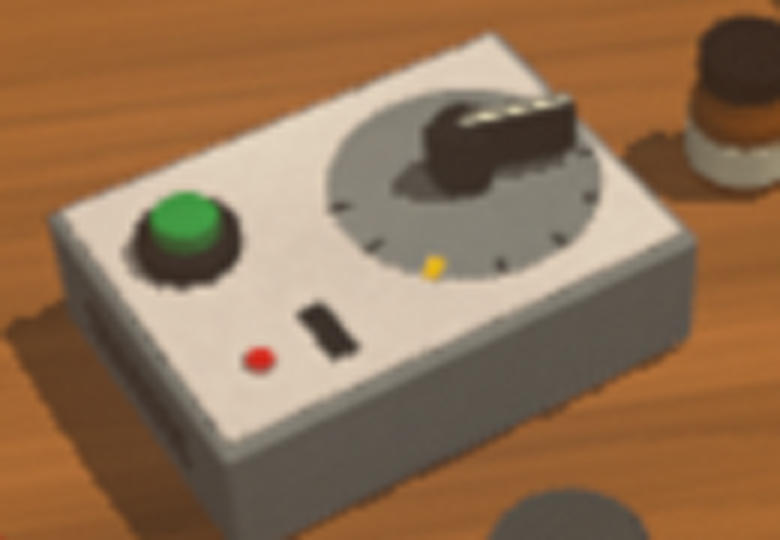

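The crop shows the pointer standing over mark 1, just clockwise of the white dot. Next I work out the box pose and cross-check it.

```bash
python3 - <<'E'
from h import *
c=np.array([0.51655,0.03839]);yaw=np.radians(22.104)
M=lambda y:np.array([[np.cos(y),-np.sin(y)],[np.sin(y),np.cos(y)]])
ax=c+M(yaw)@[0,.045];print("axis",ax,proj("top",[*ax,.07]),proj("scene",[*ax,.07]))
inb=lambda p:((M(yaw).T@(p[:2]-c))*1000).round(1)
Y=onz("top",301.7,238.2,.07);print("yellow box",inb(Y),"expect",45*np.array([0,1])+53*np.array([np.cos(np.radians(-45)),np.sin(np.radians(-45))]))
G=onz("top",347,250.7,.088);print("green",G,inb(G))
# pointer ends from crop: (245,328) and (133,342) in 5x
for u,v in((245,328),(133,342)):
    p=onz("top",245+(u-2)/5,195+(v-2)/5,.103);print("ptr",p,np.degrees(np.arctan2(*(p[:2]-ax)[::-1]))-np.degrees(yaw),np.linalg.norm(p[:2]-ax))
# green heights
d=np.load("pics/top0d.npy");P=camera_params("top")
e,r=ray("top",347,250.7);print("green depth pt",e+r*np.median(d[247:254,343:351]))
# two-view green
q=cv2.imread("pics/scene0.png");h=cv2.cvtColor(q,cv2.COLOR_BGR2HSV).astype(int);m=(h[...,0]>45)&(h[...,0]<85)&(h[...,1]>120);m[:150]=0;m[260:]=0
print(cen(m), proj("scene",G))
for n,y in (("jar",0),):pass
s=read_state();print("tool axes",R.from_rotvec(s["orientation"]).as_matrix().round(3))
for nme,u,v,z in(("jar",230,290,.07),("tin",286,193,.022)):print(nme,onz("top",u,v,z))
E
python3 -c "
import plant;print([x for x in dir(plant) if x[0]!='_'])"
```

```text
axis [0.499617   0.08008261] [292.98528579 261.30883953] [251.50356148 184.84093499]
yellow box [39.1  7.9] expect [37.4766594  7.5233406]
green [ 0.52079211 -0.03491073  0.088     ] [-23.7 -69.5]
ptr [0.50040077 0.0804246  0.103     ] 1.4693221888348944 0.0008551395648199831
ptr [0.49481594 0.1272377  0.103     ] 73.70948754475044 0.047398871828175516
green depth pt [ 0.52050863 -0.03418503  0.09201403]
[(np.int32(78), [205.5, 191.4])] [205.25756512 191.5386815 ]
tool axes [[ 0.412 -0.911 -0.001]
 [-0.911 -0.412  0.002]
 [-0.002 -0.    -1.   ]]
jar [0.43936369 0.21542436 0.07      ]
tin [0.66117116 0.09236848 0.022     ]
['IKError', 'camera_params', 'close_job', 'read_camera', 'read_state', 'tips_ahead']
```

```bash
cat >> h.py <<'E'
C=np.array([0.51655,0.03839]);YAW=22.104
AX=np.array([0.4996,0.0801])
def inc(pos,th):
    s=read_state();M=R.from_rotvec(s["orientation"]).as_matrix()
    d=M.T@(np.array(pos)-s["tool_pos"])*100
    cur=np.arctan2(M[1,0],M[0,0]);t=-(np.radians(th)-cur);t=(t+np.pi)%(2*np.pi)-np.pi
    return [round(float(x),2) for x in d]+[round(float(t),3)]
def face(phi,r=.038,gap=0,z=None):  # pointer box angle phi (deg), finger flat against its ccw side
    a=np.radians(phi+YAW);u=np.array([np.cos(a),np.sin(a)]);p=np.array([np.sin(a),-np.cos(a)])
    xy=AX+r*u-(.0135+gap)*p
    return [*xy,(.085+TA) if z is None else z],phi+YAW
from plant import tips_ahead as TA
if callable(TA): TA=TA()
def st():
    s=read_state();M=R.from_rotvec(s["orientation"]).as_matrix()
    print("t",round(s["t"],2),"pos",s["tool_pos"].round(4),"th",np.degrees(np.arctan2(M[1,0],M[0,0])).round(1),"F",s["force"].round(2),"open",round(s["opening"],4))
E
python3 - <<'E'
from h import *
print(TA);st()
print(face(75,gap=.02));print(inc(*face(75,gap=.02,z=.2)))
E
```

```text
0.011
t 0.1 pos [ 0.2471 -0.5462  0.2287] th -65.7 F [ 0.07 -0.34 -0.32] open 0.0929
([np.float64(0.46165768057116496), np.float64(0.11366531537704135), 0.096], 97.104)
[-51.27, -46.74, 2.96, -2.841]
```

>>> {"api": "play_rows", "payload": {"increments": [[[-13,-12,0,-0.7],[-13,-12,0,-0.7],[-26,-23.5,0,-1.4],[-26,-23.5,0,-1.4],[-26,-23.5,0,-1.4]]], "jaw": 0, "squeeze": 5}}

```text
t: 0.6
tool_pos: [0.3237, -0.3066, 0.2287]
orientation: [-3.08, 0.609, 0.001]
force: [-0.3, -0.4, 0.2]
opening: 0.0575
```

```bash
python3 - <<'E'
from h import *
st();print(inc(*face(75,gap=.02,z=.2)))
E
```

```text
t 0.6 pos [ 0.3237 -0.3066  0.2287] th -22.4 F [-0.33 -0.42  0.18] open 0.0575
[-3.24, -44.11, 2.93, -2.085]
```

>>> {"api": "play_rows", "payload": {"increments": [[[-0.8,-11,0.5,-0.6],[-1.6,-22,1,-1.0],[-2.4,-33,2,-1.5],[-3.2,-44,2.9,-2.08],[-3.2,-44,2.9,-2.08]]]}}

```text
t: 1.1
tool_pos: [0.4012, -0.0695, 0.2139]
orientation: [-3.09, -0.562, -0.001]
force: [0.5, 0.0, -0.3]
opening: 0.0178
```

```bash
python3 - <<'E'
from h import *
st();print(inc(*face(75,gap=.02,z=.2)))
E
```

```text
t 1.1 pos [ 0.4012 -0.0695  0.2139] th 20.6 F [ 0.45  0.   -0.27] open 0.0178
[12.1, -15.01, 1.42, -1.335]
```

>>> {"api": "play_rows", "payload": {"increments": [[[4,-5,0.5,-0.4],[8,-10,1,-0.7],[12,-15,1.4,-1.0],[12.1,-15,1.4,-1.33],[12.1,-15,1.4,-1.33]]]}}

```text
t: 1.6
tool_pos: [0.4616, 0.1183, 0.199]
orientation: [-2.663, -1.661, -0.0]
force: [-0.2, -0.9, 0.1]
opening: 0.0006
```

```bash
python3 - <<'E'
from h import *
st();print(inc(*face(75,gap=.02,z=.2)))
E
```

```text
t 1.6 pos [0.4616 0.1183 0.199 ] th 63.9 F [-0.18 -0.88  0.08] open 0.0006
[-0.41, 0.21, -0.1, -0.579]
```

>>> {"api": "play_rows", "payload": {"increments": [[[-0.4,0.2,0,-0.58],[-0.4,0.2,0,-0.58],[-0.4,0.2,0,-0.58],[-0.4,0.2,0,-0.58],[-0.4,0.2,0,-0.58]]]}}

```text
t: 2.1
tool_pos: [0.4613, 0.1138, 0.1986]
orientation: [-2.074, -2.355, -0.001]
force: [0.4, -1.2, 0.6]
opening: 0.0005
```

```bash
python3 - <<'E'
from h import *
st();print(inc(*face(75,gap=.02)))
p,d=read_camera("scene");cv2.imwrite("pics/s1.png",cv2.resize(p[60:260,150:350],None,fx=3,fy=3,interpolation=cv2.INTER_CUBIC))
E
```

```text
t 2.1 pos [0.4613 0.1138 0.1986] th 97.3 F [ 0.43 -1.21  0.61] open 0.0005
[-0.05, 0.05, 10.26, 0.003]
```

View pics/s1.png

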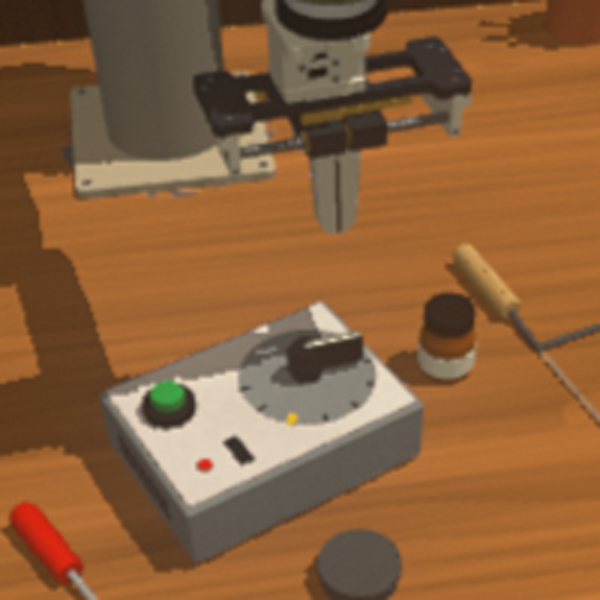

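The closed fingers are clear of everything and sit on the near side of the pointer. The pointer is still at mark 1 and the fingers taper to a tip. Descending.

>>> {"api": "play_rows", "payload": {"increments": [[[0,0,4,0],[0,0,7,0],[0,0,9,0],[0,0,10.3,0],[0,0,10.3,0]]]}}

```text
t: 2.65
tool_pos: [0.4596, 0.1139, 0.0937]
orientation: [-2.081, -2.345, 0.003]
force: [0.4, 0.4, 1.0]
opening: 0.0005
```

```bash
python3 - <<'E'
from h import *
st()
print([inc(*face(75,gap=g)) for g in (.01,.005,0)]);print([inc(*face(p)) for p in (72,69,66,63,60)])
E
```

```text
t 2.65 pos [0.4596 0.1139 0.0937] th 96.8 F [0.41 0.37 0.98] open 0.0005
[[-0.04, 1.2, -0.23, -0.005], [-0.03, 1.7, -0.24, -0.005], [-0.03, 2.2, -0.24, -0.005]]
[[0.03, 2.4, -0.24, 0.047], [0.09, 2.6, -0.24, 0.1], [0.14, 2.81, -0.24, 0.152], [0.17, 3.02, -0.24, 0.204], [0.19, 3.23, -0.24, 0.257]]
```

>>> {"api": "play_rows", "payload": {"increments": [[[0,0.6,-0.1,0],[0,1.2,-0.1,0],[0,1.5,-0.1,0],[0,1.8,-0.1,0],[0,2.0,-0.1,0]]]}}

```text
t: 3.15
tool_pos: [0.4802, 0.1163, 0.0951]
orientation: [-2.082, -2.345, 0.002]
force: [0.7, -0.0, -0.2]
opening: 0.0004
```

```bash
python3 - <<'E'
from h import *
st()
print([inc(*face(p)) for p in (72,69,66,63,60,57)])
E
```

```text
t 3.15 pos [0.4802 0.1163 0.0951] th 96.8 F [ 0.71 -0.03 -0.19] open 0.0004
[[0.03, 0.33, -0.09, 0.047], [0.09, 0.53, -0.09, 0.1], [0.14, 0.74, -0.09, 0.152], [0.17, 0.95, -0.09, 0.204], [0.19, 1.16, -0.09, 0.257], [0.21, 1.37, -0.1, 0.309]]
```

>>> {"api": "play_rows", "payload": {"increments": [[[0.03,0.33,-0.1,0.05],[0.09,0.53,-0.1,0.1],[0.14,0.74,-0.1,0.15],[0.17,0.95,-0.1,0.2],[0.19,1.16,-0.1,0.26]]]}}

```text
t: 3.65
tool_pos: [0.4913, 0.1198, 0.096]
orientation: [-2.37, -2.053, 0.004]
force: [-0.3, 0.4, 0.6]
opening: 0.0004
```

```bash
python3 - <<'E'
from h import *
st()
print([inc(*face(p)) for p in (57,54,51,48,45,42,39,36,33,30)])
E
```

```text
t 3.65 pos [0.4913 0.1198 0.096 ] th 81.8 F [-0.29  0.38  0.62] open 0.0004
[[0.05, 0.22, 0.0, 0.047], [0.11, 0.42, -0.0, 0.099], [0.15, 0.63, -0.0, 0.152], [0.19, 0.84, -0.0, 0.204], [0.21, 1.05, -0.0, 0.256], [0.22, 1.26, -0.01, 0.309], [0.22, 1.47, -0.01, 0.361], [0.21, 1.68, -0.01, 0.413], [0.19, 1.89, -0.01, 0.466], [0.16, 2.1, -0.01, 0.518]]
```

```bash
python3 - <<'E'
from h import *
p,d=read_camera("scene");cv2.imwrite("pics/s2.png",cv2.resize(p[120:250,170:310],None,fx=5,fy=4.6,interpolation=cv2.INTER_CUBIC))
E
```

```text
(no output)
```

View pics/s2.png

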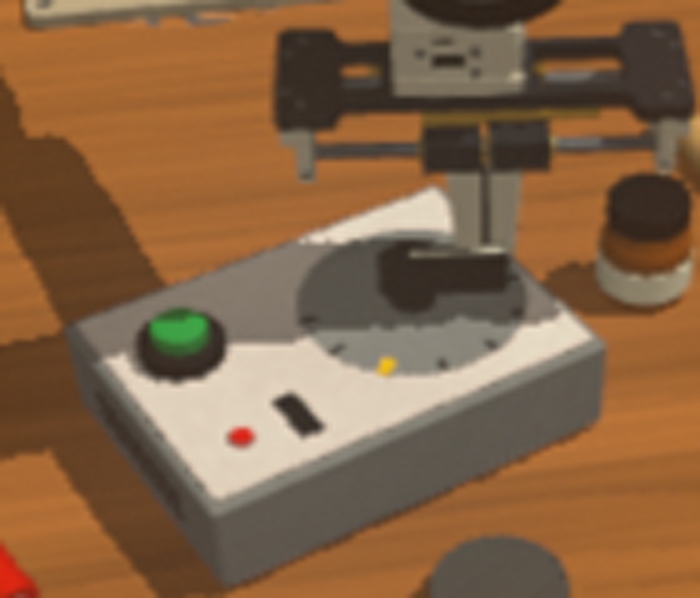

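The finger is against the back of the pointer, which has started to turn: its white line is now nearly level in this view. Continuing.

>>> {"api": "play_rows", "payload": {"increments": [[[0.05,0.22,0,0.05],[0.11,0.42,0,0.1],[0.15,0.63,0,0.15],[0.19,0.84,0,0.2],[0.21,1.05,0,0.26]]]}}

```text
t: 4.2
tool_pos: [0.5023, 0.1204, 0.0961]
orientation: [-2.621, -1.722, 0.005]
force: [-3.5, 1.9, 1.2]
opening: 0.0003
```

```bash
python3 - <<'E'
from h import *
st()
print([inc(*face(p)) for p in (42,39,36,33,30,27)])
p,d=read_camera("scene");cv2.imwrite("pics/s3.png",cv2.resize(p[120:250,170:310],None,fx=5,fy=4.6,interpolation=cv2.INTER_CUBIC))
E
```

```text
t 4.2 pos [0.5023 0.1204 0.0961] th 66.6 F [-3.52  1.92  1.23] open 0.0003
[[0.05, 0.17, 0.01, 0.044], [0.11, 0.38, 0.01, 0.096], [0.15, 0.58, 0.01, 0.149], [0.19, 0.79, 0.0, 0.201], [0.21, 1.0, 0.0, 0.253], [0.22, 1.21, 0.0, 0.306]]
```

View pics/s3.png

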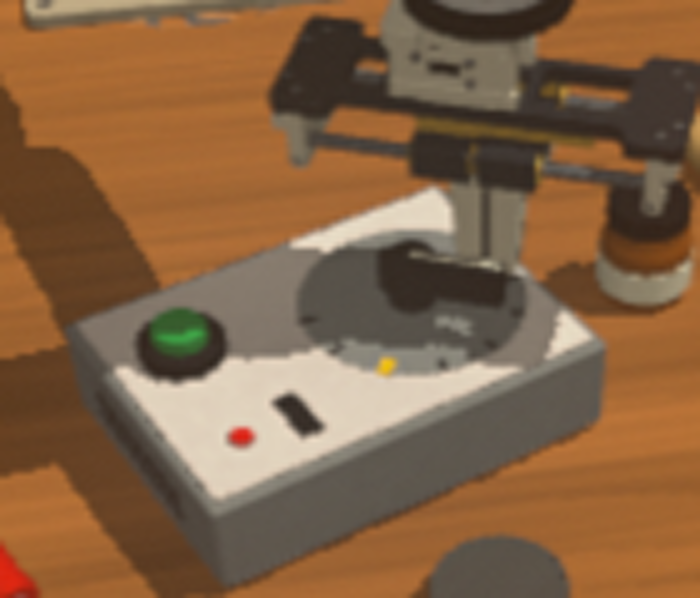

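```bash
cat >> h.py <<'E'
def ptr(c,roi,tag=None):
    p,d=read_camera(c)
    g=cv2.cvtColor(p,cv2.COLOR_BGR2HSV).astype(int)
    # dark bar by height: cast line pixels: bright low-sat px whose depth lies near z .103 within 50mm of axis
    P=camera_params(c);K=P["K"];vv,uu=np.mgrid[:420,:560]
    pt=np.stack([(uu-K[0,2])/K[0,0]*d,-(vv-K[1,2])/K[1,1]*d,-d],-1)@R.from_rotvec(P["orientation"]).as_matrix().T+P["eye"]
    r=np.linalg.norm(pt[...,:2]-AX,axis=-1)
    m=(d>0)&(pt[...,2]>.097)&(pt[...,2]<.107)&(r<.052)&(g[...,1]<90)&(g[...,2]<260)
    X=pt[m][:,:2]-AX
    far=X[np.linalg.norm(X,axis=1)>.015]
    a=np.degrees(np.arctan2(far[:,1],far[:,0]))-YAW
    print(c,"n",len(far),"angle median",np.median(a).round(1),"pct",np.percentile(a,[10,90]).round(1))
    if tag: cv2.imwrite(f"pics/{tag}.png",cv2.resize(p[roi[0]:roi[1],roi[2]:roi[3]],None,fx=5,fy=4.6,interpolation=cv2.INTER_CUBIC))
E
python3 - <<'E'
from h import *
def f(x,y):return 170+(x-2)/5,120+(y-2)/4.6
for nm,a,b in(("s2",(410,256),(505,252)),("s3",(410,258),(508,270))):
    A=onz("scene",*f(*a),.103)[:2];B=onz("scene",*f(*b),.103)[:2]
    print(nm,A-AX,B-AX,np.degrees(np.arctan2(*(B-A)[::-1]))-YAW,np.degrees(np.arctan2(*(B-AX)[::-1]))-YAW)
ptr("scene",None)
E
```

```text
s2 [0.00104773 0.00116543] [0.00664063 0.04744536] 61.005255550041724 59.92842851429546
s3 [0.00261108 0.00091071] [0.0208468  0.04612863] 45.93251625564781 43.57648322334779
scene n 85 angle median 41.6 pct [29.9 55.5]
```

The line fit gives pointer angles of 61° then 46° in the box frame, which match the finger face, so the dial is at about setting 2. Continuing.

>>> {"api": "play_rows", "payload": {"increments": [[[0.05,0.17,0,0.04],[0.11,0.38,0,0.1],[0.15,0.58,0,0.15],[0.19,0.79,0,0.2],[0.22,1.1,0,0.28]]]}}

```text
t: 4.8
tool_pos: [0.5129, 0.1185, 0.096]
orientation: [-2.834, -1.342, 0.007]
force: [-1.1, 2.0, -1.2]
opening: 0.0005
```

```bash
python3 - <<'E'
from h import *
st()
print([inc(*face(p)) for p in (28,25,22,19,16,13)])
E
```

```text
t 4.8 pos [0.5129 0.1185 0.096 ] th 50.7 F [-1.11  1.99 -1.16] open 0.0005
[[0.0, 0.09, -0.0, 0.01], [0.07, 0.29, -0.01, 0.062], [0.12, 0.5, -0.01, 0.115], [0.16, 0.7, -0.01, 0.167], [0.19, 0.91, -0.01, 0.219], [0.21, 1.12, -0.01, 0.272]]
```

>>> {"api": "play_rows", "payload": {"increments": [[[0.07,0.29,0,0.06],[0.12,0.5,0,0.12],[0.16,0.7,0,0.17],[0.19,0.91,0,0.22],[0.19,0.91,0,0.22]]]}}

```text
t: 5.3
tool_pos: [0.5211, 0.1144, 0.096]
orientation: [-2.964, -1.025, 0.007]
force: [-1.2, 2.0, 1.1]
opening: 0.0004
```

```bash
python3 - <<'E'
from h import *
st()
print([inc(*face(p)) for p in (13,10,7,4,1,-1)])
ptr("scene",(120,250,170,310),"s4")
E
```

```text
t 5.3 pos [0.5211 0.1144 0.096 ] th 38.1 F [-1.16  2.    1.07] open 0.0004
[[0.05, 0.22, -0.01, 0.053], [0.11, 0.42, -0.01, 0.105], [0.15, 0.63, -0.01, 0.158], [0.19, 0.84, -0.01, 0.21], [0.21, 1.05, -0.01, 0.262], [0.22, 1.19, -0.01, 0.297]]
scene n 79 angle median 12.7 pct [ 1.6 25. ]
```

View pics/s4.png

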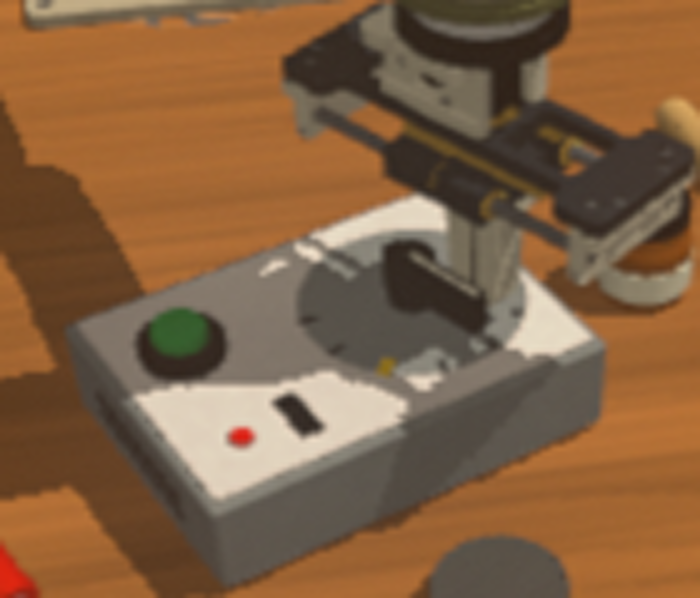

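The pointer is at about 14°, which is setting 3, with the finger behind it, and the box has not moved. Next click.

>>> {"api": "play_rows", "payload": {"increments": [[[0.05,0.22,0,0.05],[0.11,0.42,0,0.1],[0.15,0.63,0,0.16],[0.19,0.84,0,0.21],[0.21,1.05,0,0.26]]]}}

```text
t: 5.85
tool_pos: [0.5291, 0.1078, 0.0958]
orientation: [-3.071, -0.636, 0.009]
force: [0.8, 1.7, -0.1]
opening: 0.0004
```

```bash
python3 - <<'E'
from h import *
st()
print([inc(*face(p)) for p in (-2,-5,-8,-11,-14,-15)])
E
```

```text
t 5.85 pos [0.5291 0.1078 0.0958] th 23.4 F [ 0.75  1.72 -0.15] open 0.0004
[[0.07, 0.25, -0.02, 0.058], [0.12, 0.45, -0.03, 0.11], [0.16, 0.66, -0.03, 0.162], [0.19, 0.87, -0.03, 0.215], [0.22, 1.08, -0.03, 0.267], [0.22, 1.15, -0.03, 0.284]]
```

>>> {"api": "play_rows", "payload": {"increments": [[[0.07,0.25,0,0.06],[0.12,0.45,0,0.11],[0.16,0.66,0,0.16],[0.19,0.87,0,0.21],[0.19,0.87,0,0.21]]]}}

```text
t: 6.35
tool_pos: [0.5343, 0.1007, 0.0958]
orientation: [-3.121, -0.313, 0.009]
force: [0.2, 1.8, 0.3]
opening: 0.0004
```

```bash
python3 - <<'E'
from h import *
st()
print([inc(*face(p)) for p in (-14,-17,-20,-23,-26,-29)])
ptr("scene",(120,250,170,310),"s5")
E
```

```text
t 6.35 pos [0.5343 0.1007 0.0958] th 11.5 F [0.2  1.82 0.3 ] open 0.0004
[[0.06, 0.2, -0.02, 0.058], [0.11, 0.41, -0.02, 0.111], [0.16, 0.61, -0.03, 0.163], [0.19, 0.82, -0.03, 0.216], [0.21, 1.03, -0.03, 0.268], [0.22, 1.24, -0.03, 0.32]]
scene n 60 angle median -13.8 pct [-22.6  -3.4]
```

View pics/s5.png

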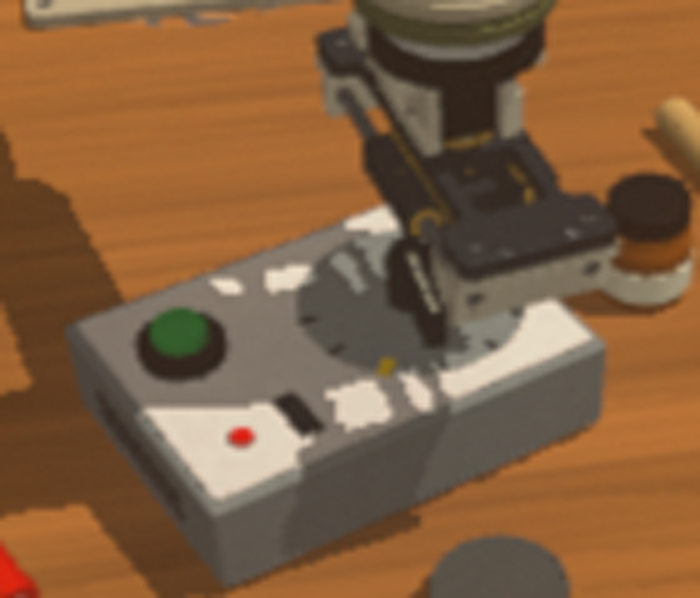

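The pointer is at about -14°, setting 4. Now the last click, slower.

>>> {"api": "play_rows", "payload": {"increments": [[[0.06,0.2,0,0.06],[0.11,0.41,0,0.11],[0.16,0.61,0,0.16],[0.19,0.82,0,0.22],[0.21,1.03,0,0.27]]]}}

```text
t: 6.9
tool_pos: [0.5383, 0.0914, 0.0957]
orientation: [-3.135, 0.106, 0.01]
force: [1.3, 0.4, -0.4]
opening: 0.0002
```

```bash
python3 - <<'E'
from h import *
st()
print([inc(*face(p)) for p in (-26,-28,-30,-32,-34,-36,-38)])
ptr("scene",(120,250,170,310),"s6")
E
```

```text
t 6.9 pos [0.5383 0.0914 0.0957] th -3.9 F [ 1.29  0.39 -0.36] open 0.0002
[[0.01, 0.04, -0.03, 0.0], [0.06, 0.17, -0.03, 0.035], [0.1, 0.31, -0.03, 0.07], [0.13, 0.45, -0.03, 0.105], [0.16, 0.58, -0.04, 0.14], [0.19, 0.72, -0.04, 0.175], [0.21, 0.86, -0.04, 0.21]]
scene n 2 angle median -33.1 pct [-36.5 -29.8]
```

>>> {"api": "play_rows", "payload": {"increments": [[[0.06,0.17,0,0.03],[0.1,0.31,0,0.07],[0.13,0.45,0,0.1],[0.14,0.5,0,0.12],[0.14,0.5,0,0.12]]]}}

```text
t: 7.45
tool_pos: [0.5395, 0.0856, 0.0957]
orientation: [-3.124, 0.299, 0.01]
force: [-0.1, 0.4, 0.3]
opening: 0.0005
```

```bash
python3 - <<'E'
from h import *
st()
print([inc(*face(p)) for p in (-32,-34,-36,-38,-40)])
ptr("scene",(120,250,170,310),"s7")
ptr("top",(195,315,245,380),"t7")
E
```

```text
t 7.45 pos [0.5395 0.0856 0.0957] th -10.9 F [-0.09  0.38  0.26] open 0.0005
[[-0.04, -0.12, -0.03, -0.018], [0.0, 0.01, -0.03, 0.017], [0.05, 0.14, -0.03, 0.052], [0.08, 0.28, -0.03, 0.087], [0.12, 0.42, -0.03, 0.122]]
scene n 2 angle median -27.7 pct [-28.7 -26.6]
top n 5 angle median 137.4 pct [120.3 148.3]
```

View pics/s7.png

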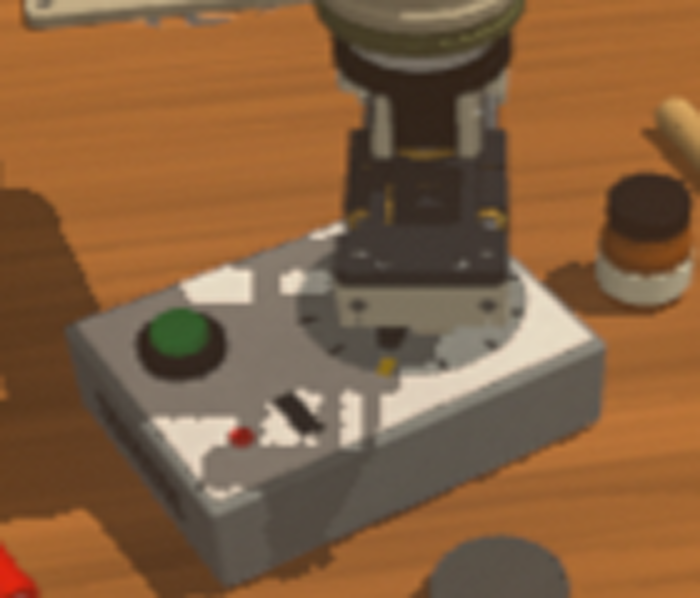

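View pics/t7.png

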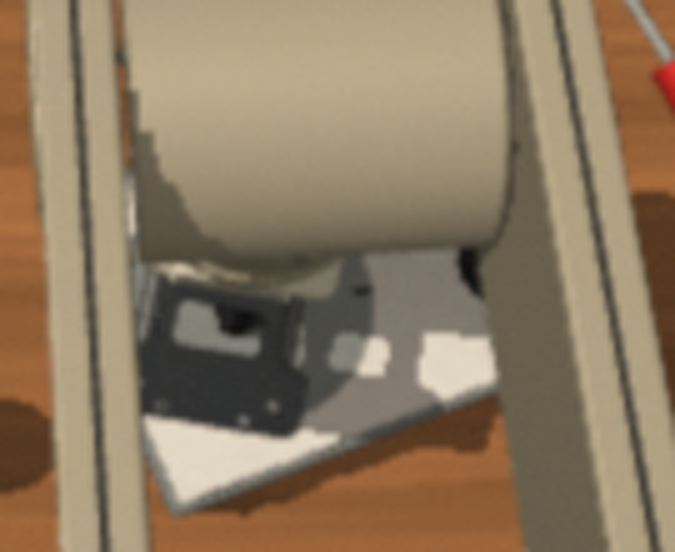

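The pointer tip, near (393,335), lines up with the yellow mark at (387,367), so it looks to be at 5. I'll back off, lift, and verify.

>>> {"api": "play_rows", "payload": {"increments": [[[0,-0.8,0,0],[0,-1.5,0,0],[0,-1.5,-4,0],[0,-1.5,-8,0],[0,-1.5,-11,0]]]}}

```text
t: 8.05
tool_pos: [0.5436, 0.1009, 0.2083]
orientation: [-3.124, 0.296, 0.007]
force: [0.2, -0.1, 0.6]
opening: 0.0004
```

```bash
python3 - <<'E'
from h import *
st()
ptr("scene",(120,250,170,310),"s8")
print(inc([0.5207,-0.0346,0.17],-10))
E
```

```text
t 8.05 pos [0.5436 0.1009 0.2083] th -10.8 F [ 0.24 -0.06  0.55] open 0.0004
scene n 61 angle median -42.1 pct [-50.2 -31.7]
[0.05, 13.83, 4.33, -0.014]
```

View pics/s8.png

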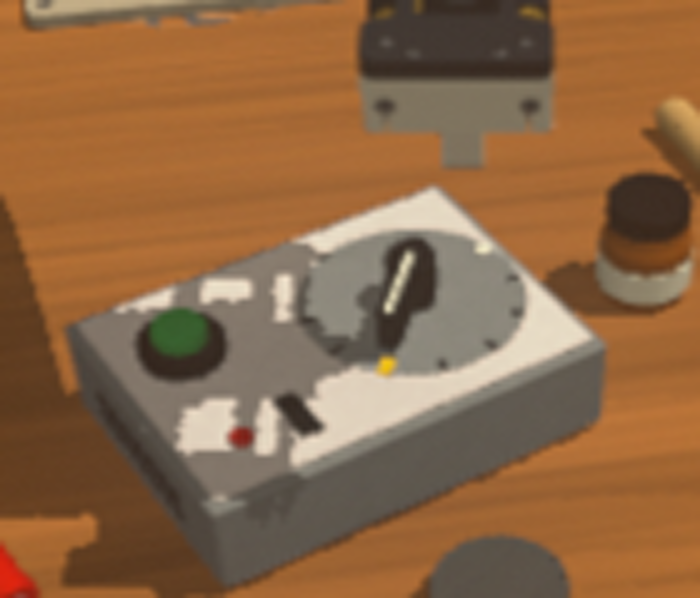

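The dial is at 5: the pointer lies on the yellow mark at about -42 to -45°, and the box is unmoved. Next, the button.

>>> {"api": "play_rows", "payload": {"increments": [[[0,4,0,0],[0,8,1,0],[0,11.5,2.5,0],[0.05,13.8,4.3,0],[0.05,13.8,4.3,0]]]}}

```text
t: 8.6
tool_pos: [0.5188, -0.036, 0.1674]
orientation: [-3.122, 0.3, 0.002]
force: [-0.1, 0.3, -0.5]
opening: 0.0007
```

```bash
python3 - <<'E'
from h import *
st()
print([inc([0.5207,-0.0346,z+TA],-10.8) for z in(.1,.092,.088,.086,.084)])
p,d=read_camera("scene");cv2.imwrite("pics/s9.png",cv2.resize(p[120:250,150:290],None,fx=5,fy=4.6,interpolation=cv2.INTER_CUBIC))
E
```

```text
t 8.6 pos [ 0.5188 -0.036   0.1674] th -11.0 F [-0.06  0.3  -0.47] open 0.0007
[[0.17, -0.15, 5.64, -0.003], [0.17, -0.14, 6.44, -0.003], [0.17, -0.14, 6.84, -0.003], [0.17, -0.14, 7.04, -0.003], [0.18, -0.14, 7.24, -0.003]]
```

View pics/s9.png

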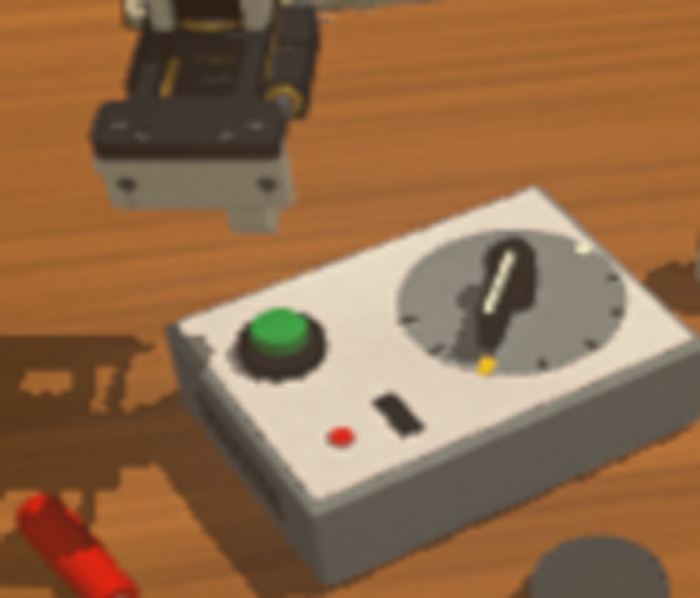

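The gripper is above the start button. The dial is still at 5. I'll press step by step and watch the force.

>>> {"api": "play_rows", "payload": {"increments": [[[0.17,-0.15,2.5,0],[0.17,-0.15,4.5,0],[0.17,-0.15,5.7,0],[0.17,-0.15,6.1,0],[0.17,-0.15,6.1,0]]]}}

```text
t: 9.15
tool_pos: [0.5219, -0.0325, 0.108]
orientation: [-3.122, 0.298, 0.0]
force: [-0.3, 0.7, 0.2]
opening: 0.0007
```

```bash
python3 - <<'E'
from h import *
st()
print([inc([0.5207,-0.0346,z+TA],-10.8) for z in(.1,.092,.088,.086,.084,.082)])
E
```

```text
t 9.15 pos [ 0.5219 -0.0325  0.108 ] th -10.9 F [-0.28  0.66  0.24] open 0.0007
[[-0.08, 0.23, -0.3, -0.002], [-0.08, 0.23, 0.5, -0.002], [-0.08, 0.24, 0.9, -0.002], [-0.08, 0.24, 1.1, -0.002], [-0.08, 0.24, 1.3, -0.002], [-0.08, 0.24, 1.5, -0.002]]
```

>>> {"api": "play_rows", "payload": {"increments": [[[-0.1,0.2,0,0],[-0.1,0.2,0.2,0],[-0.1,0.2,0.4,0],[-0.1,0.2,0.6,0],[-0.1,0.2,0.6,0]]]}}

```text
t: 9.65
tool_pos: [0.5209, -0.0344, 0.1022]
orientation: [-3.122, 0.298, -0.001]
force: [0.9, -0.1, 3.4]
opening: 0.0005
```

>>> {"api": "play_rows", "payload": {"increments": [[[0,0,0.15,0],[0,0,0.3,0],[0,0,0.3,0]]]}}

```text
t: 9.95
tool_pos: [0.521, -0.0344, 0.0992]
orientation: [-3.122, 0.298, -0.001]
force: [0.3, 0.5, 2.9]
opening: 0.0005
```

>>> {"api": "play_rows", "payload": {"increments": [[[0,0,0.1,0],[0,0,0.2,0],[0,0,0.2,0]]]}}

```text
t: 10.25
tool_pos: [0.521, -0.0344, 0.0973]
orientation: [-3.122, 0.298, -0.002]
force: [-2.3, 0.1, 4.9]
opening: 0.0004
```

```bash
python3 - <<'E'
from h import *
st()
p,d=read_camera("scene");cv2.imwrite("pics/s10.png",cv2.resize(p[120:250,150:290],None,fx=5,fy=4.6,interpolation=cv2.INTER_CUBIC))
st()
E
```

```text
t 10.25 pos [ 0.521  -0.0344  0.0973] th -10.9 F [-2.33  0.13  4.86] open 0.0004
t 10.3 pos [ 0.521  -0.0344  0.0973] th -10.9 F [-1.37  0.17  4.6 ] open 0.0005
```

View pics/s10.png

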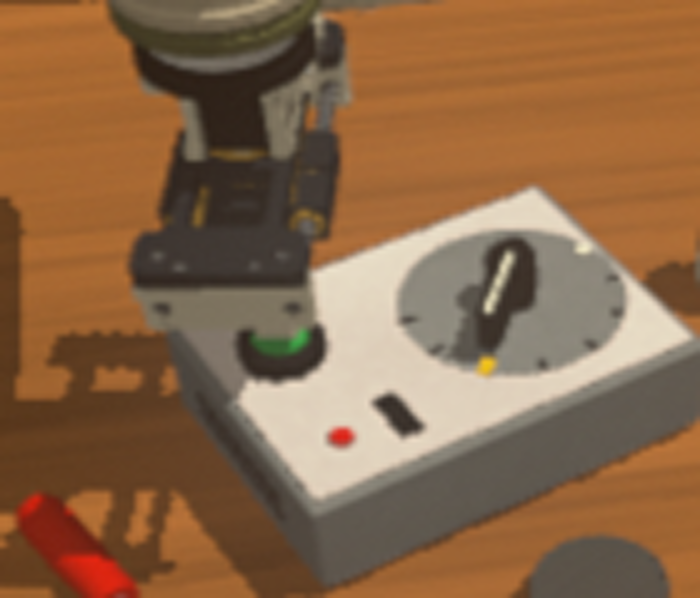

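The button is now well down under the finger at about 4.9 N. I'll go slightly further so the force rise shows it has bottomed.

>>> {"api": "play_rows", "payload": {"increments": [[[0,0,0.1,0],[0,0,0.1,0]]]}}

```text
t: 10.5
tool_pos: [0.521, -0.0344, 0.0972]
orientation: [-3.122, 0.298, -0.001]
force: [-6.1, 0.8, 11.9]
opening: 0.0005
```

The force jumped to 12 N with no further travel, so the button is fully in. Releasing.

>>> {"api": "play_rows", "payload": {"increments": [[[0,0,-0.3,0],[0,0,-1,0],[0,0,-3,0],[0,0,-7,0],[0,0,-11,0]]]}}

```text
t: 11.0
tool_pos: [0.5198, -0.0348, 0.2072]
orientation: [-3.122, 0.298, 0.003]
force: [1.1, -0.1, -0.1]
opening: 0.0009
```

>>> {"api": "play_rows", "payload": {"increments": [[[0,4,-1,0],[0,8,-2,0],[0,12,-2,0],[0,16,-2,0],[0,16,-2,0]]]}}

```text
t: 11.5
tool_pos: [0.4883, -0.1961, 0.2262]
orientation: [-3.122, 0.305, 0.004]
force: [-0.1, 0.5, 1.0]
opening: 0.0007
```

```bash
python3 - <<'E'
from h import *
st()
ptr("scene",(120,250,150,290),"s11")
p,d=read_camera("scene");p0=cv2.imread("pics/scene0.png")
cv2.imwrite("pics/s12.png",p)
d0=np.load("pics/scene0d.npy")
# box top rect & bystanders
h=lambda q:cv2.cvtColor(q,cv2.COLOR_BGR2HSV).astype(int)
for q in(p0,p):
    g=h(q);red=((g[...,0]<6)|(g[...,0]>174))&(g[...,1]>170)&(g[...,2]>90)
    r=np.zeros_like(red);r[200:290,140:300]=1
    print("red",[c for c in cen(red&r) if c[0]>5],"green",cen((g[...,0]>45)&(g[...,0]<85)&(g[...,1]>120)&(np.arange(420)[:,None]>150)&(np.arange(420)[:,None]<260)))
E
```

```text
t 11.5 pos [ 0.4883 -0.1961  0.2262] th -11.1 F [-0.08  0.49  0.99] open 0.0007
scene n 59 angle median -41.8 pct [-50.7 -32. ]
red [(np.int32(8), [217.8, 214.4]), (np.int32(262), [164.6, 239.9])] green [(np.int32(78), [205.5, 191.4])]
red [(np.int32(8), [217.8, 214.4]), (np.int32(264), [164.5, 239.8])] green [(np.int32(78), [205.5, 191.5])]
```

View pics/s12.png

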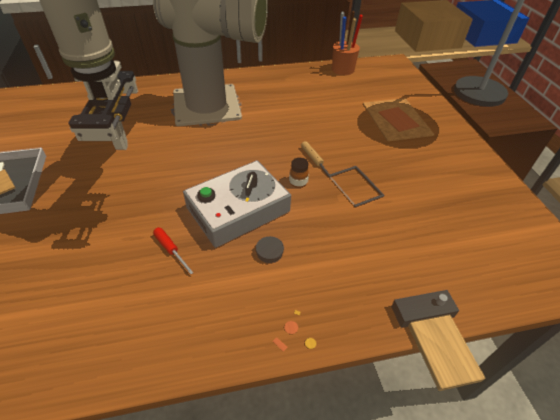

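View pics/s11.png

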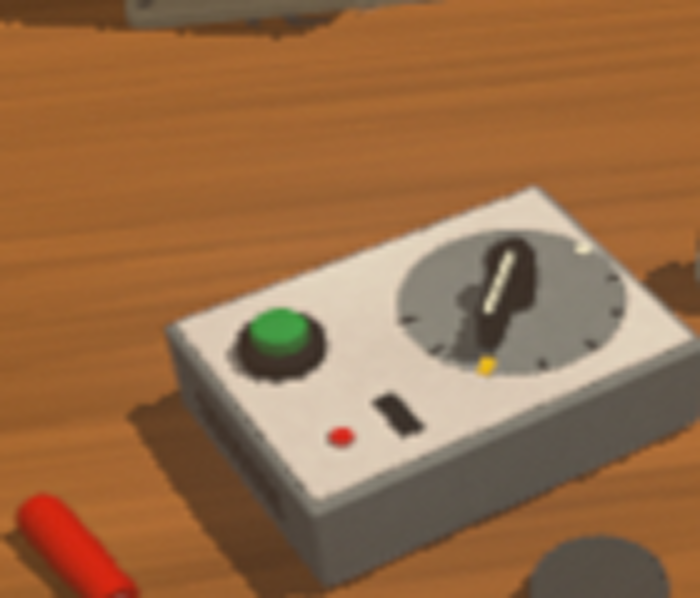

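The final view shows the dial at the yellow mark, the button back up at (205.5,191.5), the box and bystanders where they were, and the arm clear.

```bash
python3 -c "
from plant import *
print(close_job())"
```

```text
the job is handed in; nothing more can be done
None
```

I pushed the pointer round clockwise from setting 1 to setting 5 with the closed fingertips, without gripping it. Then I pressed the start button fully in, let it come back up, moved the arm clear and handed the job in at about 11.6 s. No verdict is reported.

**Dial:** in the last pictures the pointer lies on the yellow mark. My depth-based angle reads −42° against the nominal −45°, the same small bias it showed at the earlier settings.

**Button:** it bottomed out, with the force jumping from about 5 N to 12 N and no further travel. During that push the wrist also read about 6 N sideways. Afterwards the button was back within 0.1 pixel of its starting position.

**Box and bystanders:** the box's red lamp was in the same place in the picture as at the start, and the graver was within 0.1 pixel. I checked the jar, tin and saw only by eye, and they look unmoved.

**Pushing force:** the highest wrist force I read at the end of a push on the pointer was about 4 N. I had no reading in between, or of the contact force itself.

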